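# Open the ratchet bar clamp fully

### The arm

A 6-joint arm with a two-finger parallel gripper is mounted at the origin on the work surface. World frame = base frame: x ahead of the robot, y to its left, z up, the work surface at z = 0. Lengths are in mm, angles in rad, forces in N, time in s.
With the tool pointing down it reaches from about 350 to 875 mm from the base axis. Payload 4.2 kg.
Tool frame: the origin (TCP) lies on the centre line of the jaws, within the pads' length; the fingertips stand 19 mm ahead of it and the grasp point (between the pads) is the TCP; z points along the fingers, y is the line along which they close (so a half turn about z gives the same grasp; the last joint's range is limited). The gripper opens to 85 mm and grips with 20 to 120 N. Pads are 22 mm wide; open, the fingers measure 114 mm over their backs; the gripper's body (76 mm by 85 mm) begins 54 mm behind the grasp point. The pads swing forward as they close: fully open they stand 13 mm farther back than shut.
Start: joints at [-1.084, 0.385, 0.008, 0, -1.194, -0.259], TCP at [141.164, -608.828, 250.312] pointing down, gripper open.
Joint ranges: [-3.14, 3.14], [-1.21, 2.06], [-1.07, 1.41], [-3.16, 2.05], [-2.99, -0.16], [-3.1, 3.1]. Speed limits (rad/s): [2.79, 2.79, 3.14, 3.14, 3.14, 3.14].

### API

Orientations are given as a unit quaternion [w, x, y, z].
In Python, from plant import * gives the robot as it stands.
- The arm moves only by the tool send_rows, never from a script. Its argument "increments" is a list of rows, each a list of 7 numbers: the shift along the tool's x, y, z in m, then the turn, a rotation vector about the tool's x, y, z in rad, then the closure in counts, from 0 (fully open) to 255 (shut). A call has 1 to 10 rows; each row is the pose to reach, as a shift and turn from the pose commanded when the call began, along the tool's axes at that moment; what a row does not reach only later rows make up. A row lasts 1/12 s, in which the tool goes at most 41.7 mm and 7.16 degrees, less where a joint would pass 70% of its speed; a pose out of reach is approached as far as the arm can. A call with a gripper value outside its range is refused whole. The fingers move at their own pace and stop on an object; "squeeze" is the grip in N (left out, the last holds). Time passes only in rows, so rows that repeat a pose let the fingers close. It gives the time, the measured TCP pose, the force, the opening and the grip force at its end, in the units of the state.
- get_state(): the state, without advancing time (a new reading comes with each control period).
- snapshot(name): name is "scene" or "top" or "wrist"; returns (picture, depth): 480x640x3 uint8, blue, green, red; 480x640 float32, mm along the optical axis (not along the pixel's ray), 0 where there is no reading.
- camera_model(name): a dict with "vfov" (degrees; the focal length in pixels is half the picture's height over the tangent of half this angle, whatever the lens; pixels are square), "cx", "cy" (the principal point, pixels), "k1" (the pictures are not rectified: a ray, as slopes to the right and down, at radius r is drawn at 1 + k1 r^2 times it, then the intrinsics apply), "extrinsics" (4x4, takes a point from world to camera coordinates). Camera axes: x right, y up, looking along -z (the intrinsics and any distortion apply to the point x, -y, -z); pixel columns grow to the right and rows downward; lengths in mm; the calibration is good to about 2 mm. A picture is of the moment at which its call begins: read the wrist's pose just before it. camera_model takes no time and is no camera call; for the wrist camera it gives the pose at the moment of the call.
- finish_job(): hands the job in; it is judged then, once.
The state is a dict: "time_s": time; "q": joint angles; "joint_velocities": joint speeds; "tau": joint torques, N m; "tool_pos": TCP position; "tcp_rot": TCP orientation; "force": force on the tool from outside, world axes, zero at the start; "ft_torque": the same for the moment, N m; "finger_gap": opening from 0.0 (shut) to 1.0 (fully open); "finger_force": force on a finger pad.
Only numpy, scipy, OpenCV 4.12 (cv2) and the standard library are available. Lean on these libraries where they do the work, as an engineer would, in place of code of your own. Each camera call takes 0.05 s, during which the arm holds its last target. There are 200 camera calls.

### The job

Open the blue bar clamp right up so that the aluminium block in it can be taken out later: press the red release pad on the sliding jaw well down and, keeping it down, push the jaw back along its bar until it is fully home against the yellow end stop, then let the pad spring up again. Only press and push with the fingertips: do not grip the jaw from behind, and leave the block standing in the clamp and the other loose things on the bench where they are.

Things in the scene. Friction and masses are not known exactly. Their poses are not given: they have to be found in the camera images.
- clamp: blue ratchet bar clamp fixed to the bench; place and yaw vary. Origin: on the bench, middle of its dark base plate (90 mm in its x; y -167 to +143 mm). The steel bar (30 mm wide, top at 36 mm) runs along its own y through x = 0. Fixed blue jaw (75 mm high) at the -y end; yellow end stop (56 mm high, front face at y = +111 mm) at the +y end. The sliding jaw opens towards its +y. z up.
- jaw (a joint): how far the sliding jaw is open along the bar, m: 0 = near the fixed jaw, 0.136 = fully back at the end stop; starts at 0.02 to 0.065. Slides towards the clamp's +y with about 6 N of friction and stays where it is left. While the pad is up the ratchet blocks opening: it gives up to one 8 mm tooth, then locks.
- pad (a joint): how far the red release pad is pressed straight down, m: 0 to 0.010 (bottom stop). Unpressed it rests at 0 to 0.0035, depending on where the pawl lies on its tooth. Spring: 2.4 N at 0 rising to 6.4 N at 0.010; springs up when let go. The pawl is clear of the teeth from 0.004 on; press to 0.006 or more and keep it there while pushing.
- pad_top (a point): middle of the top of the red release pad on the sliding jaw, 44 x 44 mm, 60 mm above the bench when fully up, 50 mm fully down; moves with jaw and pad. The deck below is at 43 mm, so a fingertip may overhang the pad towards the clamp's +x and -x. A low plate (top 59 mm) begins 24 mm from the middle towards -y, the tall push plate 24 mm towards +y.
- push_face (a point): middle of the front (-y) face of the blue upright push plate on the sliding jaw, right behind the pad: 92 mm wide, 12 mm thick, 40 to 96 mm above the bench, this point at 75 mm. Push here towards the clamp's +y, with the fingertip still on the pad.
- jaw_back: black facing (90 x 3 x 52 mm) on the back (+y side) of the push plate; origin at its centre. Touching it means gripping the jaw from behind; leave it alone.
- block_center (a point): centre of the loose aluminium block (50 x 45 x 34 mm high) standing on the bar beside the fixed jaw; to be left there.
- mug: green ceramic mug with hex keys in it, 82 mm across, 92 mm high, keys up to 135 mm; origin at the centre of its foot. Bystander.
- screwdriver: silver torque screwdriver lying on the bench, 205 mm long along its x, 33 mm thick; origin under its middle. Bystander.
- torch: orange plastic torch lying on the bench, 146 mm long along its x, 48 mm thick; origin under its middle. Bystander.
- mirror: stainless steel mirror on a stick lying flat, 225 mm long along its x, disc 60 mm across; origin on the bench near the middle of the stick. Bystander.
- tray: blue parts tray 100 x 140 x 30 mm with nuts and pins; origin under its centre. Bystander.

How it is judged:
By the outcome, as a careful person would: the job done as asked, in the order asked, and still so for the second after the job is handed in, with the robot touching nothing.
It also fails if it takes over 32 s, if anything falls off the work surface, if the arm or the gripper's body presses on something with over 40 N, if the wrist force passes 120 N, or if a joint passes its speed limit or range.

## Working session

There is one attempt and no reset: what is moved stays moved. The work goes in short steps, Python scripts to look and compute and a tool call to move; the robot and the scene stay as the last step left them, time stands still between calls to the robot, and variables do not carry over. Pictures are saved under pics/ and viewed, at most 10 in all, crops included, and the job is handed in when it is done.

Besides the shell and the picture viewer there is one more tool, called after ">>>" by a JSON object that holds its "fn" and its "kwargs". send_rows: Moves the arm, as the interface text tells. Its arguments: {"type":"object","properties":{"increments":{"type":"array","items":{"type":"array","items":{"type":"number"}}},"squeeze":{"type":"number"}},"required":["increments"]}

```bash
mkdir -p pics; ls; cat > h.py <<'E'
from plant import *
import numpy as np, cv2
def ray_pt(m,u,v,z=None,d=None):
    f=240/np.tan(np.radians(m['vfov'])/2)
    K=np.array([[f,0,m['cx']],[0,f,m['cy']],[0,0,1.]])
    s=cv2.undistortPoints(np.array([[[u,v]]],float),K,np.array([m['k1'],0,0,0.]))[0,0]
    T=np.linalg.inv(np.array(m['extrinsics']))
    r=T[:3,:3]@np.array([s[0],-s[1],-1]); o=T[:3,3]
    return o+r*(d if d is not None else (z-o[2])/r[2])
E
python3 - <<'E'
from h import *
for n in ('top','scene'):
    p,d=snapshot(n); cv2.imwrite(f'pics/{n}0.png',p); np.save(f'{n}0.npy',d)
    print(n,{k:v for k,v in camera_model(n).items()})
print(get_state())
E
```

```text
pics
top {'vfov': 52.84561567579503, 'cx': 319.72855728435877, 'cy': 233.91649052662927, 'k1': 0.033908167038949145, 'extrinsics': array([[-1.67334987e-02, -9.99787485e-01, -1.20405875e-02,
         1.93675271e+01],
       [ 9.96571950e-01, -1.76530702e-02,  8.08252228e-02,
        -5.88930335e+02],
       [-8.10205995e-02, -1.06468230e-02,  9.96655561e-01,
        -1.05486838e+03],
       [ 0.00000000e+00,  0.00000000e+00,  0.00000000e+00,
         1.00000000e+00]])}
scene {'vfov': 47.944971207945535, 'cx': 318.6921108870747, 'cy': 231.7186737740894, 'k1': -0.04497704055711814, 'extrinsics': array([[-6.45473829e-01,  7.63764393e-01,  5.24283767e-03,
         3.40693829e+02],
       [-5.54189343e-01, -4.73058898e-01,  6.84901052e-01,
         2.88180839e+02],
       [ 5.25583207e-01,  4.39180180e-01,  7.28617226e-01,
        -1.61800809e+03],
       [ 0.00000000e+00,  0.00000000e+00,  0.00000000e+00,
         1.00000000e+00]])}
{'time_s': 0.1, 'q': array([-1.08436932e+00,  3.85451339e-01,  6.73185996e-03, -4.38677915e-04,
       -1.19401860e+00, -2.58618097e-01]), 'joint_velocities': array([ 2.13731547e-03, -1.70292468e-03,  1.52048161e-03, -7.13392198e-04,
       -1.04161398e-03,  3.93828077e-05]), 'tau': array([-9.36167125e-04, -3.93317664e+01,  1.88930404e+01,  4.19799417e+00,
       -2.60970752e-03,  1.07076596e-05]), 'tool_pos': array([ 141.06331924, -608.35415507,  249.33551131]), 'tcp_rot': array([-1.63475041e-04, -1.13577880e-01,  9.93528601e-01,  9.78491146e-04]), 'force': array([-0.74210729,  0.74367899,  0.05756492]), 'ft_torque': array([-0.01030952, -0.06059412, -0.00244042]), 'finger_force': 0.0, 'finger_gap': 0.9962380344710133}
```

View pics/top0.png

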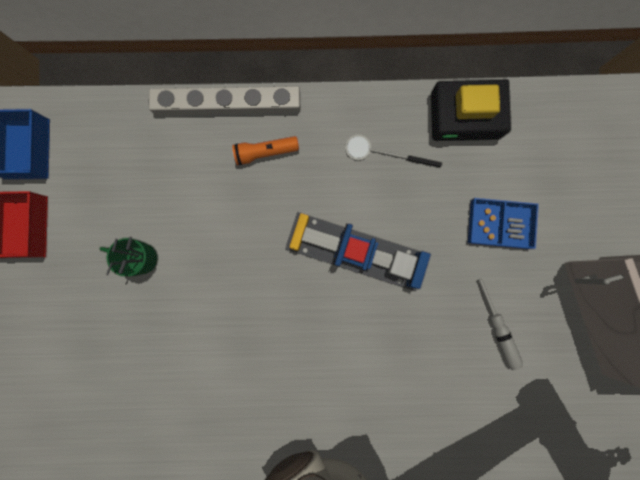

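View pics/scene0.png

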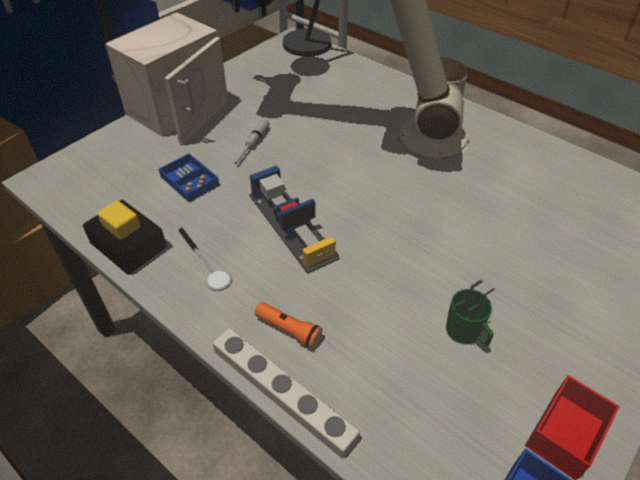

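The top view shows the clamp between (292,232) and (428,270), with the yellow stop at left (about 299,232), the red pad at (357,251) and the block at (403,264). The scene view agrees: pad at (289,207), stop at (319,250). I'll enlarge the clamp next.

```bash
python3 - <<'E'
import cv2
p=cv2.imread('pics/top0.png')[200:300,280:440]
cv2.imwrite('pics/c1.png',cv2.resize(p,None,fx=5,fy=5,interpolation=cv2.INTER_CUBIC))
E
```

```text
(no output)
```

View pics/c1.png

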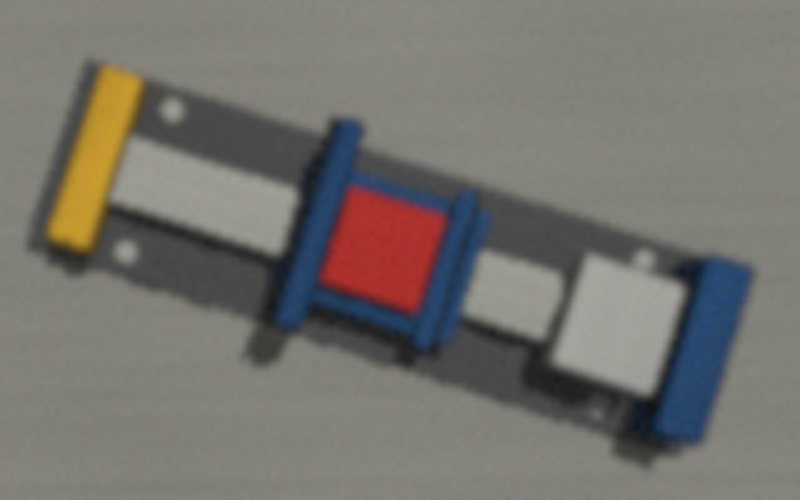

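The crop shows the red pad with corners (352,186), (449,213), (417,314) and (318,285). The push plate runs from (335,120) to (298,328), the yellow stop is at left and the fixed jaw at right.

```bash
python3 - <<'E'
from h import *
m=camera_model('top'); d=np.load('top0.npy')
P=lambda x,y,z: ray_pt(m,280+(x+.5)/5-.5,200+(y+.5)/5-.5,z)
def D(x,y):
    u=280+(x+.5)/5-.5;v=200+(y+.5)/5-.5
    return ray_pt(m,u,v,d=float(np.median(d[int(v)-1:int(v)+3,int(u)-1:int(u)+3])))
S={'pad':(58,[(352,186),(449,213),(417,314),(318,285)]),'yel':(56,[(100,66),(145,76),(92,252),(48,238)]),
'fix':(75,[(705,257),(752,270),(700,443),(655,432)]),'plate':(96,[(335,120),(362,125),(298,328),(275,322)]),'block':(70,[(586,254),(690,287),(652,397),(550,360)])}
C={}
for k,(z,c) in S.items():
    q=np.array([P(x,y,z) for x,y in c]); C[k]=q.mean(0); print(k,q.mean(0).round(1)); print(q[:,:2].round(0).tolist(), D(*np.mean(c,0)).round(1))
a=C['yel']-C['fix']; yaw=np.arctan2(a[1],a[0]); print('dir +y clamp deg',np.degrees(yaw),np.hypot(*a[:2]))
u=np.array([np.cos(yaw),np.sin(yaw)])
for k in C: print(k,(C[k][:2]-C['fix'][:2])@u, (C[k][:2]-C['fix'][:2])@[-u[1],u[0]])
E
```

```text
pad [551.4 -69.6  58. ]
[[579.0, -56.0], [567.0, -98.0], [523.0, -83.0], [537.0, -41.0]] [551.3 -69.5  58.9]
yel [593.4  54.   56. ]
[[633.0, 52.0], [629.0, 32.0], [553.0, 56.0], [559.0, 75.0]] [593.3  54.1  55.8]
fix [ 505.8 -201.7   75. ]
[[545.0, -204.0], [539.0, -223.0], [467.0, -199.0], [472.0, -180.0]] [ 505.7 -201.7   75. ]
plate [560.8 -39.8  96. ]
[[604.0, -48.0], [602.0, -59.0], [518.0, -31.0], [520.0, -21.0]] [560.7 -39.8  96.4]
block [ 517.3 -167.8   70. ]
[[547.0, -155.0], [533.0, -198.0], [486.0, -180.0], [503.0, -138.0]] [ 517.2 -167.7   70.5]
dir +y clamp deg 71.08744121378324 270.29043344888794
pad 139.72914320263104 -0.3095067766640452
yel 270.29043344888794 -3.4285996497798216e-14
fix 0.0 0.0
plate 170.96808214589856 0.37932458963683907
block 35.80530538695613 0.10314711462932066
```

>>> {"fn": "send_rows", "kwargs": {"increments": [[-0.032,0.027,0,0,0,-0.06,255],[-0.064,0.054,0,0,0,-0.12,255],[-0.096,0.081,0,0,0,-0.18,255],[-0.128,0.108,0,0,0,-0.24,255],[-0.16,0.135,0,0,0,-0.3,255],[-0.192,0.162,0,0,0,-0.36,255],[-0.224,0.189,0,0,0,-0.42,255],[-0.256,0.216,0,0,0,-0.48,255],[-0.288,0.243,0,0,0,-0.54,255],[-0.32,0.27,0,0,0,-0.6,255]], "squeeze": 20}}

```text
time_s: 0.93
tool_pos: [391.2, -273.2, 250.2]
tcp_rot: [-0.0, -0.404, 0.915, 0.0]
force: [0.0, -0.2, -0.8]
finger_gap: 0.003
finger_force: 0.0
```

```bash
cat >> h.py <<'E'
from scipy.spatial.transform import Rotation as R
def rel(along,lat,z,fix=(505.8,-201.7),yaw=71.09):
    """tool-frame shift (mm) and turn to put TCP at clamp coords, tool x = clamp -y, pointing down"""
    s=get_state(); q=s['tcp_rot']; Rc=R.from_quat([q[1],q[2],q[3],q[0]])
    a=np.radians(yaw); u=np.array([np.cos(a),np.sin(a),0]); n=np.array([u[1],-u[0],0])
    t=np.array([*fix,0])+u*along+n*lat+[0,0,z]
    Rt=R.from_matrix(np.c_[-u,-n,[0,0,-1]])
    print('t',s['time_s'],'pos',s['tool_pos'].round(1),'gap',round(s['finger_gap'],2),'F',s['force'].round(2))
    print('shift',Rc.inv().apply(t-s['tool_pos']).round(1),'turn',(Rc.inv()*Rt).as_rotvec().round(4))
E
python3 -c "
from h import *
rel(148.3,0,150)"
```

```text
t 0.9333 pos [ 391.2 -273.2  250.2] gap 0.0 F [ 0.02 -0.16 -0.85]
shift [-266.    22.7  100.3] turn [ 2.0e-04  1.0e-04 -4.1e-01]
```

>>> {"fn": "send_rows", "kwargs": {"increments": [[-0.033,0.003,0.012,0,0,-0.05,255],[-0.066,0.006,0.025,0,0,-0.1,255],[-0.1,0.009,0.037,0,0,-0.15,255],[-0.133,0.011,0.05,0,0,-0.2,255],[-0.166,0.014,0.062,0,0,-0.26,255],[-0.2,0.017,0.075,0,0,-0.31,255],[-0.233,0.02,0.087,0,0,-0.36,255],[-0.266,0.023,0.1,0,0,-0.41,255],[-0.266,0.023,0.1,0,0,-0.41,255],[-0.266,0.023,0.1,0,0,-0.41,255]]}}

```text
time_s: 1.77
tool_pos: [553.7, -62.4, 148.6]
tcp_rot: [-0.001, -0.581, 0.814, 0.001]
force: [0.0, -0.5, 0.4]
finger_gap: 0.001
finger_force: 0.0
```

```bash
python3 -c "
from h import *
rel(148.3,0,85)
p,d=snapshot('wrist'); cv2.imwrite('pics/w1.png',p)"
```

```text
t 1.7667 pos [553.7 -62.4 148.6] gap 0.0 F [ 0.04 -0.49  0.4 ]
shift [-1.1 -0.  63.6] turn [ 0.003  -0.0015 -0.0008]
```

View pics/w1.png

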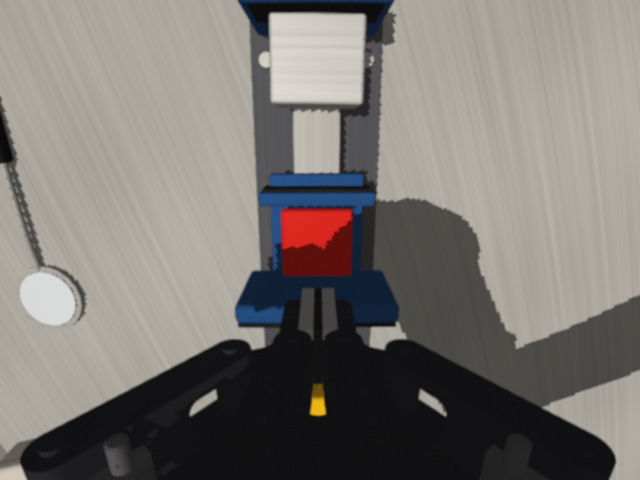

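The wrist view shows the fingertips at (317,292) in line with the clamp. The pad spans columns 281–353 and rows 208–276, and the push plate top edge spans rows 272–323. I'll check the pad and plate positions against this camera.

```bash
python3 -c "
from h import *
m=camera_model('wrist'); a=np.radians(71.09);u=np.array([np.cos(a),np.sin(a)])
for n,x,y,z in (('padfront',317,208,59),('padback',317,276,59),('padL',281,240,59),('padR',353,240,59),('platefronttop',317,271,96),('tip',317,290,130)):
  p=ray_pt(m,x,y,z)[:2]-[505.8,-201.7]; print(n,(p@u).round(1),(p@[u[1],-u[0]]).round(1))
rel(148.3,0,85)"
```

```text
padfront 117.0 0.6
padback 161.8 0.7
padL 137.4 23.2
padR 137.5 -22.0
platefronttop 143.6 0.6
tip 139.1 0.6
t 1.8167 pos [553.4 -63.3 149.4] gap 0.0 F [ 0.22 -0.15 -0.1 ]
shift [-2.   0.  64.4] turn [ 0.0019 -0.001  -0.0022]
```

>>> {"fn": "send_rows", "kwargs": {"increments": [[0,0,0.02,0,0,0,255],[0,0,0.04,0,0,0,255],[0,0,0.055,0,0,0,255],[0,0,0.064,0,0,0,255],[0,0,0.064,0,0,0,255],[0,0,0.064,0,0,0,255]]}}

```text
time_s: 2.32
tool_pos: [553.7, -64.4, 86.8]
tcp_rot: [0.0, -0.58, 0.815, -0.0]
force: [0.1, 0.1, -0.0]
finger_gap: 0.001
finger_force: 0.0
```

>>> {"fn": "send_rows", "kwargs": {"increments": [[0,0,0.002,0,0,0,255],[0,0,0.004,0,0,0,255],[0,0,0.006,0,0,0,255],[0,0,0.008,0,0,0,255],[0,0,0.008,0,0,0,255],[0,0,0.008,0,0,0,255]]}}

```text
time_s: 2.82
tool_pos: [554.1, -63.7, 78.7]
tcp_rot: [0.0, -0.58, 0.814, -0.0]
force: [-0.2, 0.9, 2.3]
finger_gap: -0.001
finger_force: 1.1
```

>>> {"fn": "send_rows", "kwargs": {"increments": [[0,0,0.002,0,0,0,255],[0,0,0.004,0,0,0,255],[0,0,0.006,0,0,0,255],[0,0,0.007,0,0,0,255],[0,0,0.007,0,0,0,255],[0,0,0.007,0,0,0,255],[0,0,0.007,0,0,0,255]]}}

```text
time_s: 3.4
tool_pos: [554.1, -63.7, 71.6]
tcp_rot: [0.0, -0.58, 0.814, -0.0]
force: [0.3, 0.9, 5.2]
finger_gap: 0.001
finger_force: 2.5
```

>>> {"fn": "send_rows", "kwargs": {"increments": [[0,0,0.001,0,0,0,255],[0,0,0.002,0,0,0,255],[0,0,0.002,0,0,0,255],[0,0,0.002,0,0,0,255]]}}

```text
time_s: 3.73
tool_pos: [554.1, -63.7, 69.7]
tcp_rot: [0.0, -0.58, 0.814, -0.0]
force: [-1.1, 0.3, 5.8]
finger_gap: -0.001
finger_force: 2.9
```

>>> {"fn": "send_rows", "kwargs": {"increments": [[-0.003,0,0,0,0,0,255],[-0.006,0,0,0,0,0,255],[-0.009,0,0,0,0,0,255],[-0.012,0,0,0,0,0,255],[-0.016,0,0,0,0,0,255],[-0.02,0,0,0,0,0,255],[-0.024,0,0,0,0,0,255],[-0.028,0,0,0,0,0,255],[-0.032,0,0,0,0,0,255],[-0.036,0,0,0,0,0,255]]}}

```text
time_s: 4.57
tool_pos: [564.8, -31.2, 69.7]
tcp_rot: [-0.001, -0.58, 0.815, -0.0]
force: [-0.8, -6.3, 6.4]
finger_gap: 0.003
finger_force: 2.9
```

>>> {"fn": "send_rows", "kwargs": {"increments": [[-0.004,0,0,0,0,0,255],[-0.008,0,0,0,0,0,255],[-0.012,0,0,0,0,0,255],[-0.016,0,0,0,0,0,255],[-0.02,0,0,0,0,0,255],[-0.024,0,0,0,0,0,255],[-0.028,0,0,0,0,0,255],[-0.032,0,0,0,0,0,255],[-0.036,0,0,0,0,0,255],[-0.04,0,0,0,0,0,255]]}}

```text
time_s: 5.4
tool_pos: [577.7, 6.5, 69.7]
tcp_rot: [-0.002, -0.58, 0.815, -0.0]
force: [-2.3, -6.5, 7.0]
finger_gap: 0.001
finger_force: 2.9
```

```bash
python3 -c "
from h import *
rel(234,0,69.7)
p,d=snapshot('scene'); cv2.imwrite('pics/s2.png',cv2.resize(p[150:280,220:360],None,fx=4,fy=4,interpolation=cv2.INTER_CUBIC))"
```

```text
t 5.4 pos [577.7   6.5  69.7] gap 0.0 F [-2.31 -6.55  7.03]
shift [-13.8   0.6  -0.1] turn [ 0.0017 -0.0031 -0.0031]
```

View pics/s2.png

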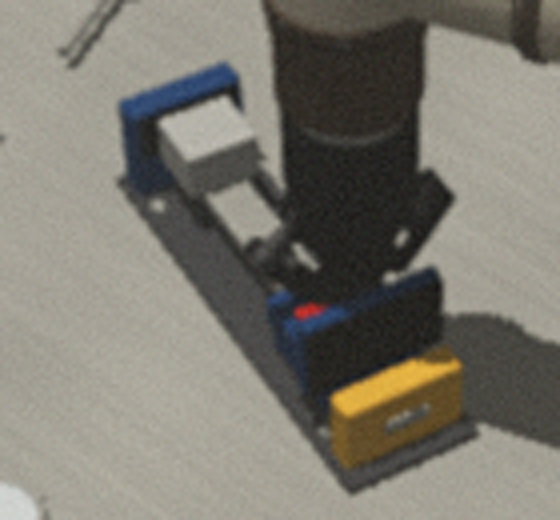

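The jaw, at about (370,330) in the crop, is moving towards the yellow stop with a small gap left. The block is still standing in place. Now for the last stretch, more slowly.

>>> {"fn": "send_rows", "kwargs": {"increments": [[-0.003,0,0,0,0,0,255],[-0.006,0,0,0,0,0,255],[-0.008,0,0,0,0,0,255],[-0.01,0,0,0,0,0,255],[-0.011,0,0,0,0,0,255],[-0.012,0,0,0,0,0,255],[-0.012,0,0,0,0,0,255]]}}

```text
time_s: 6.03
tool_pos: [581.0, 16.3, 69.6]
tcp_rot: [-0.003, -0.58, 0.815, -0.0]
force: [-1.2, -11.1, 7.9]
finger_gap: -0.003
finger_force: 2.9
```

>>> {"fn": "send_rows", "kwargs": {"increments": [[-0.001,0,0,0,0,0,255],[-0.002,0,0,0,0,0,255],[-0.003,0,0,0,0,0,255],[-0.003,0,0,0,0,0,255]]}}

```text
time_s: 6.37
tool_pos: [580.9, 16.5, 69.7]
tcp_rot: [-0.005, -0.58, 0.815, -0.001]
force: [-2.1, -20.5, 9.9]
finger_gap: -0.001
finger_force: 2.9
```

```bash
python3 -c "
from h import *
p,d=snapshot('scene'); a=cv2.resize(p[190:270,270:350],None,fx=5,fy=5,interpolation=cv2.INTER_CUBIC)
p,d=snapshot('top'); b=cv2.resize(p[200:280,280:360],None,fx=5,fy=5,interpolation=cv2.INTER_CUBIC)
cv2.imwrite('pics/s3.png',np.hstack([a,b]))"
```

```text
(no output)
```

View pics/s3.png

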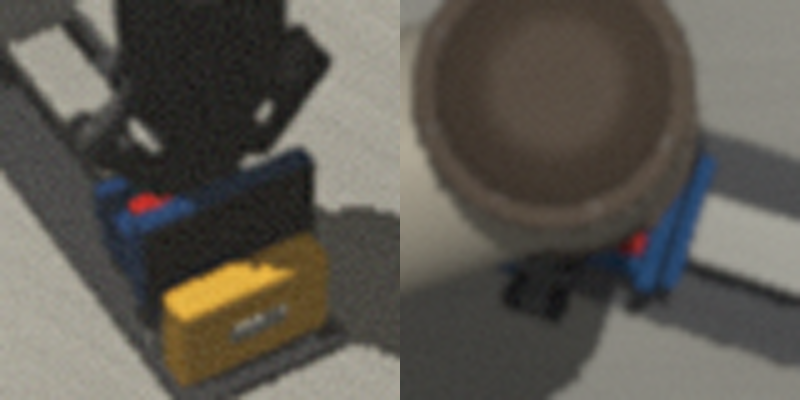

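The force has risen to 20 N with no further motion, so the jaw is at the stop. Left panel: black facing at (230,230) close against the yellow stop. I'll ease the load slightly, then lift straight up.

>>> {"fn": "send_rows", "kwargs": {"increments": [[0.001,0,0,0,0,0,255],[0.003,0,0,0,0,0,255],[0.003,0,-0.004,0,0,0,255],[0.003,0,-0.008,0,0,0,255],[0.003,0,-0.014,0,0,0,255],[0.003,0,-0.025,0,0,0,255],[0.004,0,-0.045,0,0,0,255],[0.006,0,-0.07,0,0,0,255],[0.03,0,-0.1,0,0,0,255],[0.06,0,-0.12,0,0,0,255]]}}

```text
time_s: 7.3
tool_pos: [565.5, -33.0, 192.4]
tcp_rot: [0.002, -0.582, 0.813, -0.001]
force: [-0.3, -0.7, 0.2]
finger_gap: -0.0
finger_force: 0.0
```

>>> {"fn": "send_rows", "kwargs": {"increments": [[0.03,0.01,-0.02,0,0,0,255],[0.06,0.04,-0.04,0,0,0,255],[0.08,0.075,-0.04,0,0,0,255],[0.1,0.11,-0.04,0,0,0,255],[0.12,0.14,-0.04,0,0,0,255],[0.12,0.14,-0.04,0,0,0,255]]}}

```text
time_s: 7.8
tool_pos: [385.6, -102.6, 229.3]
tcp_rot: [-0.0, -0.579, 0.815, 0.002]
force: [0.3, 0.3, -0.8]
finger_gap: -0.001
finger_force: 0.0
```

```bash
python3 -c "
from h import *
s=get_state(); print(s['time_s'],s['tool_pos'],s['force'])
p,d=snapshot('scene'); a=cv2.resize(p[150:270,240:350],(400,436),interpolation=cv2.INTER_CUBIC)
p,d=snapshot('top'); b=cv2.resize(p[205:296,285:368],(400,436),interpolation=cv2.INTER_CUBIC)
cv2.imwrite('pics/s4.png',np.hstack([a,b]));cv2.imwrite('pics/t4.png',p)
np.save('t4.npy',d)"
```

```text
7.8 [ 385.56246059 -102.59688948  229.25022282] [ 0.25337256  0.3379355  -0.76475064]
```

View pics/s4.png

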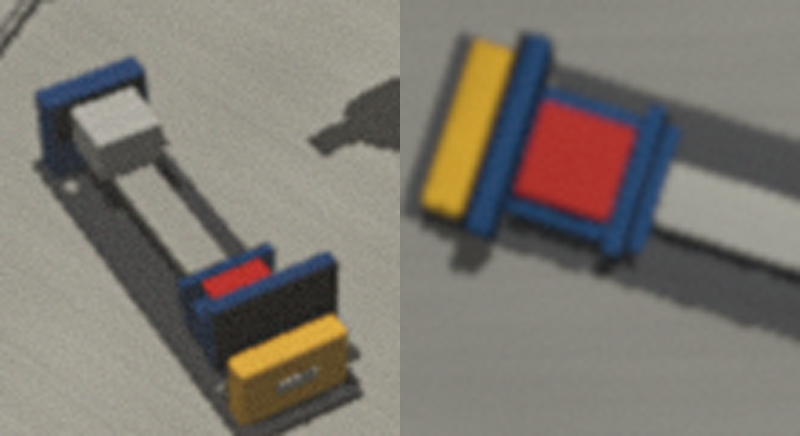

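The jaw now sits against the yellow stop with the pad up at right-panel (575,160), and the block is untouched. I'll check the remaining gap numerically.

```bash
python3 -c "
from h import *
m=camera_model('top'); d=np.load('t4.npy'); a=np.radians(71.09);U=np.array([np.cos(a),np.sin(a)])
for n,z,c in (('plate',96,[(523,33),(552,42),(492,236),(466,226)]),('pad',59,[(546,97),(638,125),(608,222),(514,190)]),('yelfront',56,[(514,48),(462,217)])):
  q=[]
  for x,y in c:
    u=285+(x-400)/4.82;v=205+y/4.79; q.append((ray_pt(m,u,v,z)[:2]-[505.8,-201.7])@U)
  print(n,np.mean(q).round(1),np.round(q,1))
u,v=285+175/4.82,205+160/4.79
print('pad z',ray_pt(m,u,v,d=float(np.median(d[int(v)-3:int(v)+4,int(u)-3:int(u)+4])))[2])
"
```

```text
plate 248.9 [256.5 243.3 241.8 253.8]
pad 218.6 [240.2 197.  196.4 240.9]
yelfront 260.2 [261.  259.4]
pad z 59.8399267106081
```

```bash
python3 -c "
from plant import *
print(finish_job())"
```

```text
the job is handed in; nothing more can be done
None
```

I pressed the pad down, pushed the jaw about 79 mm back until it hit a hard stop (20 N, no further motion), then let the pad spring up; the block is still standing and nothing else was touched. The images put the jaw's back face 2 mm or so short of the yellow end stop, about the camera's error, so I took it as fully home and handed the job in at about 8 s.

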